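# Pack the heat-transfer slugs down the calibration tube

### The job

Slip the two small aluminium slugs, one after the other, into the clear upright tube, then take the packing rod from its holder and press them down with it, past the steady drag of the ring inside, until they bottom out on the stop: press there firmly for half a second (15 N is about right, more than 10 N), but never push slugs or tube with over 30 N. Stand the rod back in its holder and leave the other things on the bench where they are.

Things in the scene. Friction and masses are not known exactly. Their poses are not given: they have to be found in the camera images.
- slug_a_center (a point): One of the two equal aluminium slugs: plain solid cylinder, 20 mm diameter, 32 mm tall, about 30 g, standing upright on the bench. The point is its centre (16 mm up); z is its axis. Either slug may go in first, either end down.
- slug_b_center (a point): The other aluminium slug, the same in size and shape. The point is its centre; z is its axis.
- well_mouth (a point): Centre of the mouth (top of the grey funnel) of the clear upright tube, 143 mm above the bench; z points up out of the tube. Bore 24 mm; the funnel is the top 10 mm and widens from 24 to 32 mm inside, 40 mm outside; the tube below it is 30 mm outside. Slugs home: the upper one's top is 45 to 57 mm below the mouth.
- well: The tube's 90 mm square, 10 mm thick fixed base; origin under its centre, on the tube's axis. In the tube a brass ring (its top starts 80 to 90 mm below the mouth) carries the slugs; pushed down it drags with a steady 5 N and stays where left. A fixed steel stop pin comes up through it, top 109 to 121 mm below the mouth, differently each time. Slugs are home when the lower one is hard on the pin.
- rod_grip (a point): Packing rod, standing upright in its holder: total length 140 mm, about 160 g. A plain steel rod, 16 mm diameter, flat at the foot (2 mm chamfer); the top 45 mm is a black cylindrical handle, 26 mm diameter. The point is the centre of the handle, 117.5 mm above the underside of the foot; z is the rod's axis, up to the handle's top.
- holder_hole0 (a point): Centre of the mouth of the hole in the rod's holder, a fixed grey block 70 x 70 mm and 50 mm tall. Round hole, 24 mm across, 40 mm deep, open at the top; the rod's foot stands on its floor, so that the handle's centre is then 77.5 mm above the mouth.
- logger_a: Bystander: black wireless logger, 32 x 66 x 90 mm with a stub antenna to 172 mm; origin at the centre of its underside.
- logger_b: Bystander: a second logger like it.
- driver: Bystander: screwdriver lying on the bench, 170 mm long, along its x axis.
- collar: Bystander: plain steel collar lying flat, 40 mm outside, 22 mm hole, 18 mm tall (not a slug); origin at the centre of its underside.
Things that resemble listed ones, but are neither listed nor needed, are in the scene too. Leave any purple look-alike of the part that bears rod_grip alone. There is more than one size of the well; the job needs the larger.

How it is judged:
By the outcome, as a careful person would: the job done as asked, in the order asked, and still so for the second after the job is handed in, with the robot touching nothing.
It also fails if it takes over 72 s, if anything falls off the work surface, if the arm or the gripper's body presses on something with over 40 N, if the wrist force passes 120 N, or if a joint passes its speed limit or range.

### The arm

A 6-joint arm with a two-finger parallel gripper is mounted at the origin on the work surface. World frame = base frame: x ahead of the robot, y to its left, z up, the work surface at z = 0. Lengths are in m, angles in rad, forces in N, time in s.
With the tool pointing down it reaches from about 0.3 to 0.875 m from the base axis. Payload 4.2 kg.
Tool frame: the origin (TCP) lies at the very end of the fingers, on their centre line; the grasp point (between the pads) lies arm.grip_point_offset behind it (arm.grip_point_offset is the distance from the TCP to the grasp point, in m); z points along the fingers, y is the direction in which the jaws open and shut (so a half turn about z gives the same grasp; the last joint's range is limited). The gripper opens to 85 mm and grips with 20 to 120 N. Pads are 22 mm wide; open, the fingers measure 114 mm over their backs; the gripper's body (76 mm by 85 mm) begins 54 mm behind the grasp point. The pads swing forward as they close: fully open they stand 13 mm farther back than shut.
Start: joints at [1.121, 0.32, 1.565, -0, 1.257, -0.02], TCP at [0.24, 0.523, 0.231] pointing down, gripper open.
Joint ranges: [-3.11, 3.11], [-0.84, 2.01], [0.21, 2.61], [-1.34, 4.49], [0.05, 2.63], [-2.56, 2.56]. Speed limits (rad/s): [2.57, 2.57, 3.14, 3.14, 3.14, 3.14].

### API

Orientations are given as a rotation vector (axis times angle).
In Python, from workcell import arm, camera, get_calibration, order gives the robot as it stands. The module is installed in compiled form; this text tells all that it offers.
- The arm moves only by the tool step_arm, never from a script. Its argument "moves" is a list that holds one entry, the list of rows, each a list of 5 numbers: the closure, from 0 (fully open) to 1 (shut), then the shift along the tool's x, y, z in mm, then the turn about the tool's z in degrees. A call has exactly 5 rows; each row is the pose to reach, as a shift and turn from the pose commanded when the call began, along the tool's axes at that moment; what a row does not reach only later rows make up. A row lasts 1/10 s, in which the tool goes at most 50 mm and 8.59 degrees, less where a joint would pass 70% of its speed; a pose out of reach is approached as far as the arm can. A call with a gripper value outside its range is refused whole. The fingers move at their own pace and stop on an object; "newtons" is the grip in N (left out, the last holds). Time passes only in rows, so rows that repeat a pose let the fingers close, or fill a call up. It gives the time, the measured TCP pose, the force and the opening at its end, in the units of the state.
- arm.read_state(): the state, without advancing time (a new reading comes with each control period).
- camera(name): name is "side" or "top" or "wrist"; returns the picture (384x512x3 uint8, red, green, blue); there is no depth.
- get_calibration(name): a dict with "fx", "fy", "cx", "cy" (pixels), "dist_coeffs" ([k1, k2, p1, p2, k3] as OpenCV has them; the pictures are not rectified), "world_to_cam" (4x4, takes a point from world to camera coordinates). Camera axes: x right, y up, looking along -z (the intrinsics and any distortion apply to the point x, -y, -z); pixel columns grow to the right and rows downward; lengths in m; the calibration is good to about 2 mm. A picture is of the moment at which its call begins: read the wrist's pose just before it. get_calibration takes no time and is no camera call; for the wrist camera it gives the pose at the moment of the call.
- order.hand_in(): hands the job in, once; it reports no verdict.
The state is a dict: "t": time; "q": joint angles; "dq": joint speeds; "joint_efforts": joint torques, N m; "eef_pos": TCP position; "tool_rot": TCP orientation; "contact_force": force on the tool from outside, world axes, zero at the start; "moment": the same for the moment, N m; "grip_width": finger opening in m.
Only numpy, scipy, OpenCV 4.12 (cv2) and the standard library are available. Lean on these libraries where they do the work, as an engineer would, in place of code of your own. Each camera call takes 0.05 s, during which the arm holds its last target. There are 200 camera calls.

## Working session

There is one attempt and no reset: what is moved stays moved. The work goes in short steps, Python scripts to look and compute and a tool call to move; the robot and the scene stay as the last step left them, time stands still between calls to the robot, and variables do not carry over. Pictures are saved under pics/ and viewed, about 8 in all and at most 12, crops included, and the job is handed in when it is done.

Besides the shell and the picture viewer there is one more tool, called after "Emit:" as name(argument=value, ...), one argument or row to a line, values as JSON. step_arm: Moves the arm, as the interface text tells. Its arguments: {"type":"object","properties":{"moves":{"type":"array"},"newtons":{"type":"number"}},"required":["moves"]}

```bash
mkdir -p pics
cat > h.py <<'E'
import numpy as np, cv2
from workcell import arm, camera, get_calibration, order
def K(c): return np.array([[c["fx"],0,c["cx"]],[0,c["fy"],c["cy"]],[0,0,1.]])
def snap(n,f):
    c=get_calibration(n); im=camera(n); cv2.imwrite(f"pics/{f}.png",im[:,:,::-1]); np.save(f"pics/{f}.npy",np.array(c["world_to_cam"])); return im
def ray(n,uv,T=None):
    c=get_calibration(n); T=np.array(c["world_to_cam"]) if T is None else T
    p=cv2.undistortPoints(np.array([[uv]],float),K(c),np.array(c["dist_coeffs"],float))[0,0]
    R=T[:3,:3]; d=R.T@np.array([p[0],-p[1],-1]); return -R.T@T[:3,3], d/np.linalg.norm(d)
def onz(n,uv,z,T=None):
    o,d=ray(n,uv,T); return o+d*(z-o[2])/d[2]
def proj(n,P,T=None):
    c=get_calibration(n); T=np.array(c["world_to_cam"]) if T is None else T
    q=T[:3,:3]@np.array(P,float)+T[:3,3]; q=np.array([q[0],-q[1],-q[2]])
    return cv2.projectPoints(q[None],np.zeros(3),np.zeros(3),K(c),np.array(c["dist_coeffs"],float))[0][0,0]
def cross(r1,r2):
    (o1,d1),(o2,d2)=r1,r2; A=np.stack([d1,-d2],1); s=np.linalg.lstsq(A,o2-o1,rcond=None)[0]
    a,b=o1+s[0]*d1,o2+s[1]*d2; return (a+b)/2,np.linalg.norm(a-b)
E
python3 - <<'E'
from h import *
a=snap("top","top0"); b=snap("side","side0")
cv2.imwrite("pics/both0.png",cv2.resize(np.hstack([a,b])[:,:,::-1],(800,300),interpolation=cv2.INTER_AREA))
print(arm.read_state(), arm.grip_point_offset)
for n in("top","side"): c=get_calibration(n); print(n,c["fx"],ray(n,(256,192)))
E
```

```text
{'t': 0.1, 'q': array([ 1.12102313e+00,  3.20219402e-01,  1.56555898e+00,  2.34148438e-05,
        1.25742377e+00, -2.00448475e-02]), 'dq': array([-0.00024903, -0.00138581, -0.00163582,  0.00027672, -0.00090971,
        0.00077198]), 'joint_efforts': array([-9.40746831e-04, -4.16404653e+01, -2.34704161e+01, -1.30946078e-04,
        4.89137092e-03,  2.62099957e-05]), 'eef_pos': array([0.23938549, 0.52232034, 0.23057051]), 'tool_rot': array([-6.69760239e-01, -3.06896235e+00,  2.45030197e-03]), 'contact_force': array([0.36201355, 0.23288429, 0.0894714 ]), 'moment': array([ 0.01182261, -0.02616854, -0.03890893]), 'grip_width': 0.08528144120006596} 0.0187
top 454.2206254109065 (array([0.41359173, 0.08585031, 1.36904627]), array([ 0.12830302, -0.04098425, -0.9908878 ]))
side 357.8517983525202 (array([ 0.17469778, -0.78327184,  0.65992319]), array([ 0.38499827,  0.77556837, -0.50026997]))
```

View pics/top0.png

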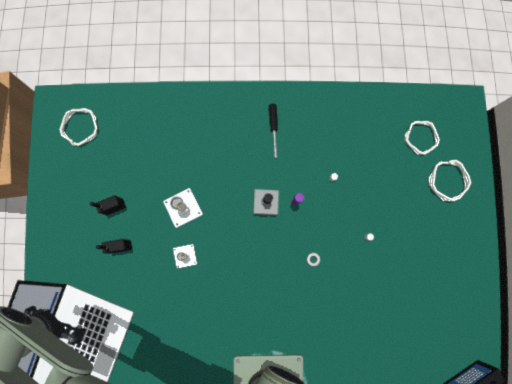

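View pics/side0.png

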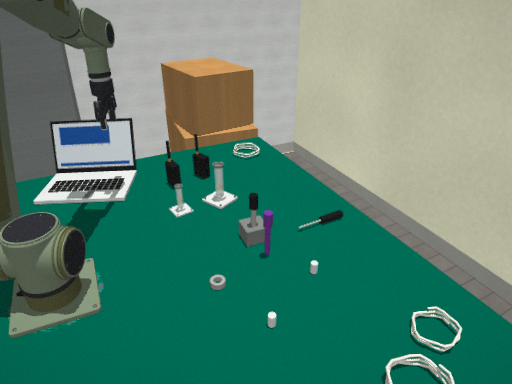

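Top view: the slugs are the white dots at (334,177) and (370,237), with the collar ring at (314,259) not a slug. The large well is at (182,207), its small look-alike at (185,257). The black-handled rod is in its holder at (267,202), the purple look-alike at (299,198), and the loggers at (110,205) and (117,246). The side view agrees. Next I measure the positions and make one close crop.

Run:
```python
from h import *
a=cv2.imread("pics/top0.png"); b=cv2.imread("pics/side0.png")
def blob(im,box,f):
    x0,y0,x1,y1=box; m=f(im[y0:y1,x0:x1].astype(int)).astype(np.uint8)
    n,l,s,c=cv2.connectedComponentsWithStats(m); i=1+np.argmax(s[1:,4]); return c[i]+[x0,y0],s[i]+[x0,y0,0,0,0]
br=lambda t:lambda i:i.min(2)>t
dark=lambda i:i.max(2)<45
sb={}
for nm,bt,bs in [("A",(324,167,345,188),(300,255,325,280)),("B",(360,227,381,248),(258,305,285,335))]:
    ct,st=blob(a,bt,br(130)); cs,ss=blob(b,bs,br(110))
    print(nm,ct,st,cs,ss,"top z.022",onz("top",ct,.022).round(4),"side z.018",onz("side",cs,.018).round(4),cross(ray("top",ct),ray("side",cs)))
for nm,bt in [("well",(160,185,206,230)),("small",(170,242,200,272)),("collar",(303,248,325,270))]:
    x0,y0,x1,y1=bt; m=(a[y0:y1,x0:x1].min(2)>60).astype(np.uint8)
    cn=max(cv2.findContours(m,0,2)[0],key=cv2.contourArea); r=cv2.minAreaRect(cn); q=np.array(r[0])+[x0,y0]
    print(nm,q,r[1:],onz("top",q,.01).round(4))
x0,y0,x1,y1=250,185,285,220; m=((abs(np.ptp(a[y0:y1,x0:x1].astype(int),axis=2))<15)).astype(np.uint8)
cn=max(cv2.findContours(m,0,2)[0],key=cv2.contourArea); r=cv2.minAreaRect(cn); q=np.array(r[0])+[x0,y0]; print("holder",q,r[1:],onz("top",q,.05))
ct,st=blob(a,(260,190,276,212),dark); print("handle",ct,st,onz("top",ct,.14))
cr=[cv2.resize(i,(400,300),interpolation=cv2.INTER_CUBIC) for i in (a[180:240,150:230],a[170:230,245:325],b[150:225,160:260],b[185:260,225:325])]
cv2.imwrite("pics/crop1.png",np.vstack([np.hstack(cr[:2]),np.hstack(cr[2:])]))
```

```text
A [333.925 176.2  ] [331 173   7   7  40] [313.70114943 266.4137931 ] [310 260   8  14  87] top z.022 [ 0.6344 -0.2074  0.022 ] side z.018 [ 0.631  -0.2086  0.018 ] (array([ 0.63372952, -0.20773441,  0.01663878]), np.float64(0.0033636588080250772))
B [369.975 236.325] [367 233   7   7  40] [271.47008547 318.94871795] [268 311   8  17 117] top z.022 [ 0.4506 -0.3116  0.022 ] side z.018 [ 0.448  -0.3118  0.018 ] (array([ 0.44934743, -0.31222754,  0.01804909]), np.float64(0.0028822759704618633))
well [182.20000458 207.39999771] ((31.304948806762695, 32.199378967285156), 63.43495178222656) [0.5447 0.2521 0.01  ]
small [184.65384674 255.76923084] ((22.553354263305664, 22.553354263305664), 78.69007110595703) [0.4001 0.2442 0.01  ]
collar [313. 259.] ((14.0, 14.0), 90.0) [ 0.3862 -0.1383  0.01  ]
holder [265.5 202. ] ((24.0, 23.0), 90.0) [0.55467735 0.00389024 0.05      ]
handle [266.11111111 201.66666667] [264 200   6   4   9] [0.54594911 0.00780043 0.14      ]
```

View pics/crop1.png

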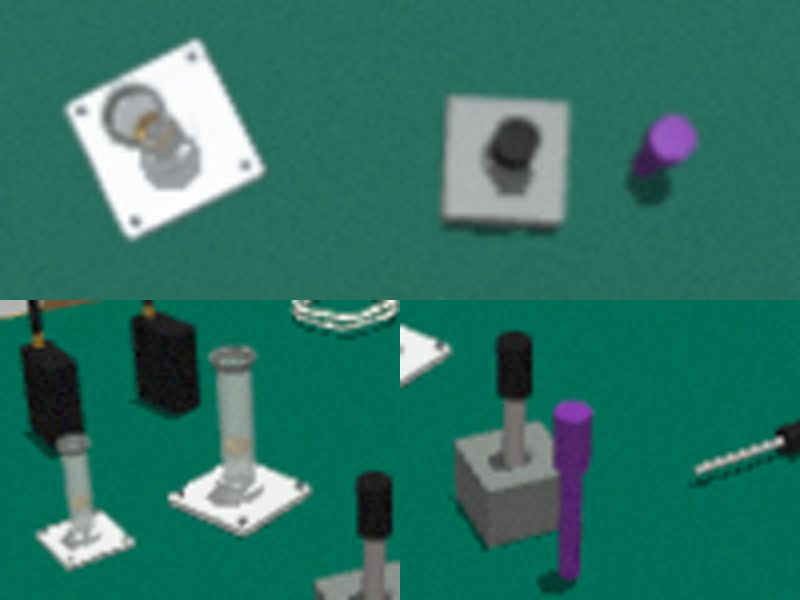

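Crops confirm the large tube with its brass ring, and the black-handled rod in the grey block with the purple one free-standing beside it. Slugs A ≈ (0.634,-0.207) and B ≈ (0.449,-0.312). I'll turn the jaws to the world x axis and travel to slug A.

Emit:
step_arm(
  moves=[
    [[0,-662,-500,0,65.4],[0,-662,-500,0,65.4],[0,-662,-500,0,65.4],[0,-662,-500,0,65.4],[0,-662,-500,0,65.4]],
  ],
)

```text
t: 0.6
eef_pos: [0.3585, 0.3007, 0.2311]
tool_rot: [1.755, 2.606, -0.001]
contact_force: [1.0, -0.3, 0.9]
grip_width: 0.0855
```

Emit:
step_arm(
  moves=[
    [[0,-574,64,0,22.4],[0,-574,64,0,22.4],[0,-574,64,0,22.4],[0,-574,64,0,22.4],[0,-574,64,0,22.4]],
  ],
)

```text
t: 1.1
eef_pos: [0.4789, 0.0815, 0.2312]
tool_rot: [-2.221, -2.221, -0.0]
contact_force: [1.1, 0.6, -0.4]
grip_width: 0.0856
```

```bash
cat >> h.py <<'E'
from scipy.spatial.transform import Rotation as Ro
def go(P,yaw=0):
    s=arm.read_state(); R=Ro.from_rotvec(s["tool_rot"]).as_matrix(); d=R.T@(np.array(P)-s["eef_pos"])*1e3
    print("shift mm",d.round(1),"turn",round(np.degrees(np.arctan2(R[1,1],R[0,1]))-yaw,2),"pos",s["eef_pos"].round(4),"F",np.array(s["contact_force"]).round(1),"t",s["t"],"w",round(s["grip_width"],4))
E
python3 - <<'E'
from h import *
go([.634,-.207,.2])
E
```

```text
shift mm [-288.5  155.2   31.1] turn -0.01 pos [0.4789 0.0815 0.2312] F [ 1.1  0.6 -0.4] t 1.1 w 0.0856
```

Emit:
step_arm(
  moves=[
    [[0,-288,155,0,0],[0,-288,155,0,0],[0,-288,155,0,0],[0,-288,155,0,0],[0,-288,155,0,0]],
  ],
)

```text
t: 1.6
eef_pos: [0.5974, -0.1387, 0.2308]
tool_rot: [-2.221, -2.22, 0.0]
contact_force: [1.4, 0.1, 0.1]
grip_width: 0.0852
```

Emit:
step_arm(
  moves=[
    [[0,-55,29,0,0],[0,-55,29,60,0],[0,-55,29,60,0],[0,-55,29,60,0],[0,-55,29,60,0]],
  ],
)

```text
t: 2.1
eef_pos: [0.626, -0.1906, 0.1723]
tool_rot: [2.22, 2.223, 0.001]
contact_force: [0.2, 0.4, 0.1]
grip_width: 0.0856
```

Run:
```python
from h import *
go([.634,-.207,.2]); a=snap("wrist","w1"); print(proj("wrist",[.634,-.207,.032]),proj("wrist",[.634,-.207,0]),get_calibration("wrist")["fx"])
```

```text
shift mm [-16.4   8.  -27.7] turn 0.06 pos [ 0.626  -0.1906  0.1723] F [0.2 0.4 0.1] t 2.1 w 0.0856
[263.65391931 197.86888909] [262.92914254 189.90548177] 291.81484267073756
```

View pics/w1.png

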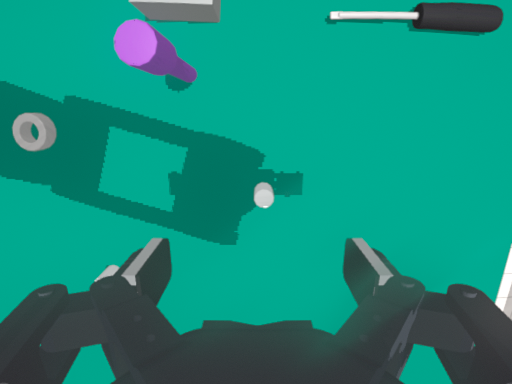

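The wrist view shows slug A at about (263,195), within 2 px of the prediction. I measure its outline and descend.

```bash
cat >> h.py <<'E'
def mblob(im,box,t=120):
    x0,y0,x1,y1=box; m=(im[y0:y1,x0:x1].min(2)>t).astype(np.uint8)
    n,l,s,c=cv2.connectedComponentsWithStats(m); i=1+np.argmax(s[1:,4]); return c[i]+[x0,y0],s[i]+[x0,y0,0,0,0]
E
python3 - <<'E'
from h import *
a=cv2.imread("pics/w1.png"); c,s=mblob(a,(240,175,290,220),110); print(c,s)
T=np.load("pics/w1.npy")
P=onz("wrist",c,.016,T); print(P); print(proj("wrist",P,T)); go([P[0],P[1],.017])
E
```

```text
[263.33254157 194.86460808] [254 182  20  26 421]
[ 0.63327326 -0.20790524  0.016     ]
[263.33254157 194.86460808]
shift mm [-17.2   6.4 156.3] turn 0.08 pos [ 0.6265 -0.1907  0.1733] F [-0.  -0.4  0.1] t 2.15 w 0.0854
```

Emit:
step_arm(
  moves=[
    [[0,-17,7,50,0],[0,-17,7,100,0],[0,-17,7,135,0],[0,-17,7,155,0],[0,-17,7,155,0]],
  ],
  newtons=40,
)

```text
t: 2.65
eef_pos: [0.6318, -0.2071, 0.0149]
tool_rot: [-2.217, -2.22, 0.002]
contact_force: [-0.1, -1.0, 0.4]
grip_width: 0.0849
```

Emit:
step_arm(
  moves=[
    [[0.9,0,0,0,0],[0.9,0,0,0,0],[0.9,0,0,0,0],[0.9,0,0,0,0],[0.9,0,0,0,0]],
  ],
)

```text
t: 3.15
eef_pos: [0.6335, -0.2088, 0.0176]
tool_rot: [2.22, 2.22, 0.001]
contact_force: [-1.1, 0.7, 4.3]
grip_width: 0.018
```

Emit:
step_arm(
  moves=[
    [[1,0,0,-20,0],[1,0,0,-70,0],[1,0,0,-120,0],[1,0,0,-170,0],[1,0,0,-200,0]],
  ],
)

```text
t: 3.65
eef_pos: [0.6341, -0.2091, 0.2213]
tool_rot: [2.217, 2.217, 0.005]
contact_force: [0.6, 0.8, 0.7]
grip_width: 0.0181
```

Run:
```python
from h import *
go([.55,.262,.23]); a=snap("wrist","w2"); b=snap("side","s2")
i=np.hstack([cv2.resize(a[:,:,::-1],(400,300)),cv2.resize(b[:,:,::-1],(400,300))]); cv2.imwrite("pics/v2.png",i)
```

```text
shift mm [471.1 -84.  -10.2] turn -0.0 pos [ 0.6341 -0.2091  0.2213] F [0.6 0.8 0.7] t 3.65 w 0.0181
```

View pics/v2.png

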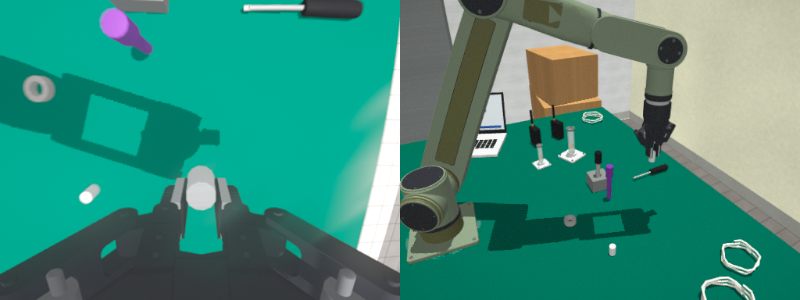

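Slug A is firmly held at the finger tips. Now I move beside the large well, first computing its mouth from the pixels.

Run:
```python
from h import *
print(onz("top",(177,203),.143),onz("side",(218.25,164),.143),cross(ray("top",(177,203)),ray("side",(218.25,164))))
T=np.load("pics/w2.npy"); o=-T[:3,:3].T@T[:3,3]; print("cam-tcp",o-arm.read_state()["eef_pos"],ray("wrist",(256,192),T)[1])
```

```text
[0.54393479 0.25013224 0.143     ] [0.54225379 0.24155001 0.143     ] (array([0.54492356, 0.25057351, 0.13850051]), np.float64(0.001068861404596695))
cam-tcp [-0.00203541  0.0668963   0.14149324] [ 0.00335938 -0.26096165 -0.96534332]
```

Emit:
step_arm(
  moves=[
    [[1,395,-88,-20,0],[1,395,-88,-20,0],[1,395,-88,-20,0],[1,395,-88,-20,0],[1,395,-88,-20,0]],
  ],
)

```text
t: 4.25
eef_pos: [0.5773, 0.0367, 0.2276]
tool_rot: [-2.221, -2.22, 0.002]
contact_force: [-0.8, -0.2, -0.1]
grip_width: 0.018
```

Emit:
step_arm(
  moves=[
    [[1,155,-35,0,0],[1,155,-35,0,0],[1,155,-35,0,0],[1,155,-35,0,0],[1,155,-35,0,0]],
  ],
)

```text
t: 4.75
eef_pos: [0.5427, 0.1913, 0.2276]
tool_rot: [-2.217, -2.225, 0.003]
contact_force: [0.7, -0.4, 0.8]
grip_width: 0.0179
```

Run:
```python
from h import *
go([.54,.26,.22]); a=snap("wrist","w3"); print(proj("wrist",[.54,.26,.143]))
```

```text
shift mm [68.7 -2.5  7.6] turn 0.19 pos [0.5427 0.1913 0.2276] F [ 0.7 -0.4  0.8] t 4.75 w 0.0179
[252.534755   108.59542315]
```

View pics/w3.png

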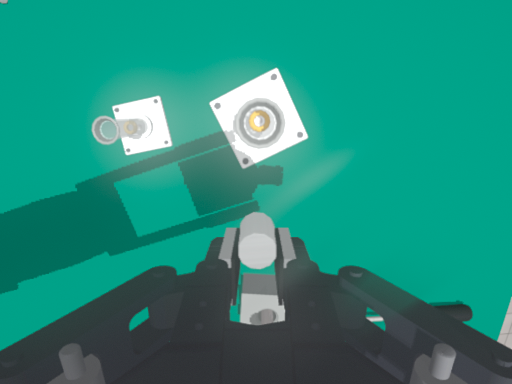

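The mouth ring centre is near (260,122) with the base square around it, and slug A is in the jaws at (257,240). I fit these and compare.

Run:
```python
from h import *
a=cv2.imread("pics/w3.png"); T=np.load("pics/w3.npy")
m=(a[60:175,200:315].min(2)>150).astype(np.uint8)
cn=np.vstack(cv2.findContours(m,0,2)[0]); r=cv2.minAreaRect(cv2.convexHull(cn)); q=np.array(r[0])+[200,60]
print("base",q,r[1],onz("wrist",q,.01,T))
g=cv2.GaussianBlur(cv2.cvtColor(a,6),(3,3),0)[80:165,215:305]
h=cv2.HoughCircles(g,cv2.HOUGH_GRADIENT,1.5,4,param1=100,param2=18,minRadius=18,maxRadius=32)
for c in h[0][:6]: u=c[:2]+[215,80]; print("circ",u,c[2],onz("wrist",u,.143,T).round(4))
s=np.array([.5427,.1913,.2276])
for dz in(.0155,-.0165):
  for dy in (-.01,0,.01): print(dz,dy,proj("wrist",s+[0,dy,dz],T).round(1))
print("px/mm at mouth",proj("wrist",[.564,.25,.143],T)-proj("wrist",[.544,.25,.143],T))
```

```text
base [259.30000305 118.59999466] (77.36795043945312, 76.92073059082031) [0.54539157 0.25202406 0.01      ]
circ [262.25 122.75] 22.35 [0.5467 0.251  0.143 ]
circ [259.25 133.25] 31.05 [0.5445 0.2431 0.143 ]
circ [257.75 122.75] 23.85 [0.5433 0.251  0.143 ]
circ [253.25 134.75] 26.1 [0.5399 0.2419 0.143 ]
circ [269.75 125.75] 31.05 [0.5525 0.2488 0.143 ]
circ [247.25 115.25] 29.4 [0.5353 0.2565 0.143 ]
0.0155 -0.01 [256.4 274.1]
0.0155 0 [256.4 255.9]
0.0155 0.01 [256.5 236.8]
-0.0165 -0.01 [256.5 245.9]
-0.0165 0 [256.6 230.4]
-0.0165 0.01 [256.6 214.3]
px/mm at mouth [26.21274482  0.12287857]
```

Emit:
step_arm(
  moves=[
    [[1,40,2,20,0],[1,60,2,40,0],[1,60,2,52,0],[1,60,2,52,0],[1,60,2,52,0]],
  ],
)

```text
t: 5.3
eef_pos: [0.5462, 0.2483, 0.1768]
tool_rot: [2.223, 2.219, -0.001]
contact_force: [0.0, 0.6, 1.4]
grip_width: 0.0183
```

Run:
```python
from h import *
go([.545,.251,.152]); a=snap("wrist","w4"); b=snap("side","s4"); t=snap("top","t4")
go([.545,.251,.152])
print(proj("wrist",[.545,.2515,.143]))
i=np.hstack([cv2.resize(a[130:330,150:350,::-1],(400,400)),cv2.resize(b[125:205,180:260,::-1],(400,400),interpolation=2)]); cv2.imwrite("pics/v4.png",i)
```

```text
shift mm [ 2.7 -1.2 24.8] turn -0.11 pos [0.5462 0.2483 0.1768] F [0.  0.6 1.4] t 5.3 w 0.0183
shift mm [ 1.9 -1.5 25.8] turn -0.08 pos [0.5465 0.2491 0.1778] F [0.6 0.6 0.9] t 5.45 w 0.0178
[254.17087188 215.9692292 ]
```

View pics/v4.png

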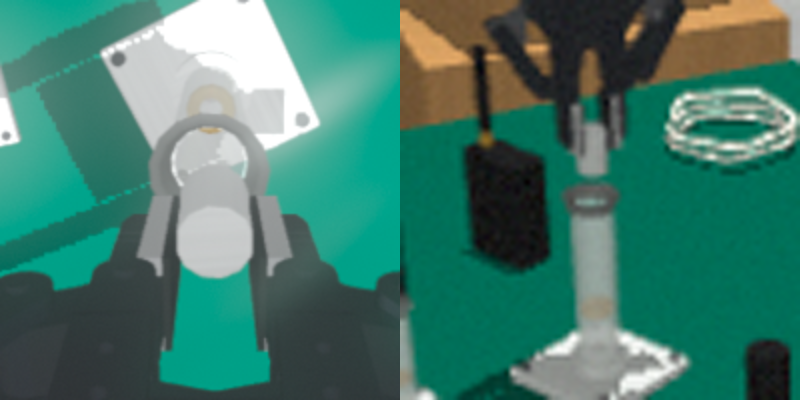

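The ring (crop left, centre about x=209) is in line with the slug (about x=215); an offset of 1–2 mm remains. I correct it, lower the slug and release.

Emit:
step_arm(
  moves=[
    [[1,1.5,-1.4,0,0],[1,1.5,-1.4,8,0],[1,1.5,-1.4,16,0],[1,1.5,-1.4,24,0],[1,1.5,-1.4,24,0]],
  ],
)

```text
t: 5.95
eef_pos: [0.5433, 0.2512, 0.1508]
tool_rot: [-2.22, -2.221, 0.005]
contact_force: [0.3, -0.2, 0.1]
grip_width: 0.0182
```

Emit:
step_arm(
  moves=[
    [[0.5,0,0,0,0],[0.3,0,0,0,0],[0,0,0,0,0],[0,0,0,-40,0],[0,0,0,-60,0]],
  ],
)

```text
t: 6.45
eef_pos: [0.5451, 0.2519, 0.2152]
tool_rot: [2.221, 2.221, 0.005]
contact_force: [-0.5, -0.2, 0.5]
grip_width: 0.0851
```

Run:
```python
from h import *
go([.4495,-.312,.2]); a=snap("wrist","w5"); b=snap("side","s5")
i=np.hstack([cv2.resize(a[:,:,::-1],(400,300)),cv2.resize(b[140:215,170:270,::-1],(400,300),interpolation=2)]); cv2.imwrite("pics/v5.png",i)
```

```text
shift mm [-564.   -95.7   14.1] turn 0.0 pos [0.5451 0.2519 0.2152] F [-0.5 -0.2  0.5] t 6.45 w 0.0851
```

View pics/v5.png

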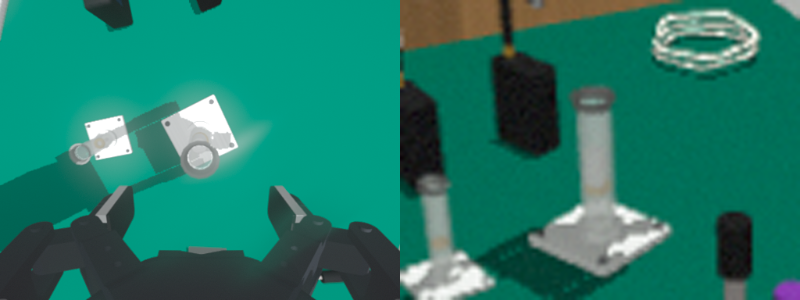

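Slug A is no longer in the gripper or on the bench, and the tube holds a bright disc at its mouth view (200,158). Now slug B.

Emit:
step_arm(
  moves=[
    [[0,-546,-96,0,0],[0,-546,-96,0,0],[0,-546,-96,0,0],[0,-546,-96,0,0],[0,-546,-96,0,0]],
  ],
)

```text
t: 7.05
eef_pos: [0.4997, 0.0036, 0.2117]
tool_rot: [-2.22, -2.222, 0.001]
contact_force: [1.4, -0.6, 0.1]
grip_width: 0.0853
```

Emit:
step_arm(
  moves=[
    [[0,-300,-53,0,0],[0,-300,-53,0,0],[0,-300,-53,0,0],[0,-300,-53,0,0],[0,-300,-53,0,0]],
  ],
)

```text
t: 7.55
eef_pos: [0.4563, -0.2425, 0.2118]
tool_rot: [-2.221, -2.22, 0.0]
contact_force: [0.6, -0.5, 0.2]
grip_width: 0.0855
```

Run:
```python
from h import *
go([.4495,-.297,.175])
```

```text
shift mm [-54.5  -6.7  36.8] turn -0.01 pos [ 0.4563 -0.2425  0.2118] F [ 0.6 -0.5  0.2] t 7.55 w 0.0855
```

Emit:
step_arm(
  moves=[
    [[0,-54,-7,36,0],[0,-54,-7,36,0],[0,-54,-7,36,0],[0,-54,-7,36,0],[0,-54,-7,36,0]],
  ],
)

```text
t: 8.05
eef_pos: [0.4511, -0.2936, 0.1773]
tool_rot: [2.219, 2.223, 0.001]
contact_force: [-0.0, -0.0, 0.6]
grip_width: 0.0852
```

Run:
```python
from h import *
a=snap("wrist","w6"); T=np.load("pics/w6.npy"); p=proj("wrist",[.4493,-.312,.016],T); print(p)
u,v=p.astype(int); c,s=mblob(a,(u-30,v-28,u+30,v+28),110); print(c,s); P=onz("wrist",c,.016,T); print(P); go([P[0],P[1],.0165])
```

```text
[254.75834474 194.65543522]
[254.83209877 194.07407407] [245 182  20  25 405]
[ 0.44938029 -0.31134708  0.016     ]
shift mm [-17.7  -2.  160.9] turn 0.12 pos [ 0.4512 -0.2936  0.1774] F [0.8 0.1 0.7] t 8.1 w 0.0858
```

Emit:
step_arm(
  moves=[
    [[0,-18,-2,50,0],[0,-18,-2,100,0],[0,-18,-2,140,0],[0,-18,-2,159,0],[0,-18,-2,159,0]],
  ],
)

```text
t: 8.6
eef_pos: [0.4474, -0.3106, 0.0155]
tool_rot: [-2.215, -2.219, 0.001]
contact_force: [0.4, -0.3, -0.2]
grip_width: 0.0858
```

Emit:
step_arm(
  moves=[
    [[0.9,0,0,0,0],[0.9,0,0,0,0],[0.9,0,0,0,0],[0.9,0,0,0,0],[1,0,0,0,0]],
  ],
)

```text
t: 9.1
eef_pos: [0.449, -0.3132, 0.0187]
tool_rot: [2.22, 2.22, 0.001]
contact_force: [0.4, -0.4, 4.2]
grip_width: 0.0181
```

Emit:
step_arm(
  moves=[
    [[1,0,0,-20,0],[1,0,0,-70,0],[1,0,0,-120,0],[1,0,0,-170,0],[1,0,0,-205,0]],
  ],
)

```text
t: 9.6
eef_pos: [0.449, -0.3133, 0.2266]
tool_rot: [2.218, 2.218, 0.001]
contact_force: [0.8, -0.3, 0.4]
grip_width: 0.0179
```

Emit:
step_arm(
  moves=[
    [[1,504,96,0,0],[1,504,96,0,0],[1,504,96,0,0],[1,504,96,0,0],[1,504,96,0,0]],
  ],
)

```text
t: 10.1
eef_pos: [0.4951, -0.0655, 0.2229]
tool_rot: [2.222, 2.22, 0.001]
contact_force: [0.9, -0.9, -1.0]
grip_width: 0.0181
```

Emit:
step_arm(
  moves=[
    [[1,260,50,0,0],[1,260,50,0,0],[1,260,50,0,0],[1,260,50,0,0],[1,260,50,0,0]],
  ],
)

```text
t: 10.6
eef_pos: [0.5423, 0.1802, 0.2229]
tool_rot: [2.221, 2.221, 0.0]
contact_force: [1.4, -0.2, -0.4]
grip_width: 0.0184
```

Run:
```python
from h import *
go([.545,.2505,.176])
```

```text
shift mm [70.3  2.7 46.9] turn 0.01 pos [0.5423 0.1802 0.2229] F [ 1.4 -0.2 -0.4] t 10.6 w 0.0184
```

Run:
```python
from h import *
a=snap("wrist","w7"); print(proj("wrist",[.545,.2515,.143]),proj("wrist",[.5423,.1802,.2374]))
cv2.imwrite("pics/v7.png",cv2.resize(a[60:300,160:360,::-1],(500,600),interpolation=2))
```

```text
[258.14360547 118.22707087] [253.38734496 268.85119941]
```

View pics/v7.png

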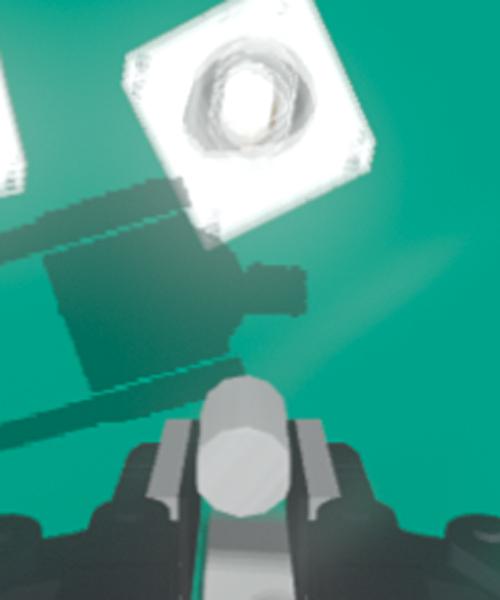

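Run:
```python
from h import *
T=np.load("pics/w7.npy"); print(proj("wrist",[.545,.2515,.143],T),onz("wrist",(260,99.2),.143,T)); go([.5445,.2505,.176])
```

```text
[260.0757083  106.91136708] [0.54493367 0.25699485 0.143     ]
shift mm [62.3  0.8 47. ] turn 0.23 pos [0.5438 0.1878 0.2226] F [2.9 5.2 0.6] t 10.65 w 0.018
```

Emit:
step_arm(
  moves=[
    [[1,40,1,20,0],[1,62,1,46,0],[1,62,1,46,0],[1,62,1,46,0],[1,62,1,46,0]],
  ],
)

```text
t: 11.15
eef_pos: [0.5441, 0.2393, 0.1779]
tool_rot: [2.222, 2.22, 0.002]
contact_force: [0.5, 0.0, -0.0]
grip_width: 0.0179
```

Run:
```python
from h import *
go([.5445,.251,.152]); a=snap("wrist","w8"); go([.5445,.251,.152])
cv2.imwrite("pics/v8.png",cv2.resize(a[130:330,150:350,::-1],(400,400)))
T=np.load("pics/w8.npy"); print(proj("wrist",[.545,.2515,.143],T))
```

```text
shift mm [11.7  0.4 25.9] turn -0.05 pos [0.5441 0.2393 0.1779] F [ 0.5  0.  -0. ] t 11.15 w 0.0179
shift mm [11.7  0.3 26.1] turn -0.07 pos [0.5442 0.2392 0.1781] F [ 0.3 -0.5 -0.2] t 11.2 w 0.0178
[257.85885255 201.48502317]
```

View pics/v8.png

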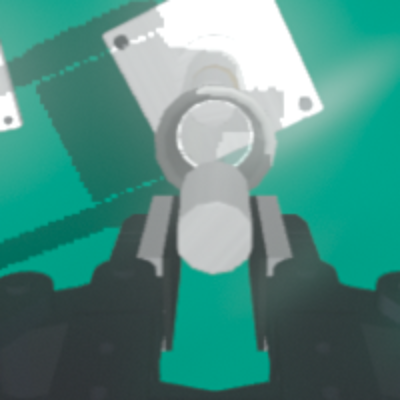

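The ring centre at about (258,202) matches the prediction, and the jaws are still 11.7 mm short in y. I shift across, lower and release.

Emit:
step_arm(
  moves=[
    [[1,11.5,0,0,0],[1,11.5,0,0,0],[1,11.5,0,10,0],[1,11.5,0,20,0],[1,11.5,0,26,0]],
  ],
)

```text
t: 11.7
eef_pos: [0.5432, 0.2509, 0.1501]
tool_rot: [2.221, 2.221, -0.003]
contact_force: [2.2, 0.5, 2.4]
grip_width: 0.0181
```

Emit:
step_arm(
  moves=[
    [[1,0,0,0,0],[1,0,0,0,0],[1,0,0,0,0],[1,0,0,0,0],[1,0,0,0,0]],
  ],
)

```text
t: 12.2
eef_pos: [0.5435, 0.2515, 0.1506]
tool_rot: [2.221, 2.221, -0.001]
contact_force: [0.1, -1.9, -0.8]
grip_width: 0.0182
```

Emit:
step_arm(
  moves=[
    [[0.5,0,0,0,0],[0.3,0,0,0,0],[0,0,0,0,0],[0,0,0,-40,0],[0,0,0,-80,0]],
  ],
)

```text
t: 12.7
eef_pos: [0.5427, 0.2518, 0.2306]
tool_rot: [-2.22, -2.22, 0.004]
contact_force: [0.7, 0.5, 0.8]
grip_width: 0.0853
```

Emit:
step_arm(
  moves=[
    [[0,-50,0,-30,0],[0,-100,0,-30,0],[0,-150,0,-30,0],[0,-200,0,-30,0],[0,-250,0,-30,0]],
  ],
)

```text
t: 13.2
eef_pos: [0.5432, 0.0075, 0.2612]
tool_rot: [2.22, 2.222, 0.002]
contact_force: [-0.0, 0.6, 0.3]
grip_width: 0.0854
```

Emit:
step_arm(
  moves=[
    [[0,-45,0,0,0],[0,-45,0,0,0],[0,-45,0,0,0],[0,-45,0,0,0],[0,-45,0,0,0]],
  ],
)

```text
t: 13.7
eef_pos: [0.5435, -0.0346, 0.2607]
tool_rot: [-2.219, -2.223, -0.001]
contact_force: [-0.4, -0.5, 0.2]
grip_width: 0.0854
```

Run:
```python
from h import *
b=snap("side","s9"); a=snap("wrist","w9"); go([.546,.005,.109])
T=np.load("pics/w9.npy"); print(proj("wrist",[.5465,.006,.15],T),proj("wrist",[.5465,.006,.05],T))
i=np.hstack([cv2.resize(a[:,:,::-1],(400,300)),cv2.resize(b[140:215,170:270,::-1],(400,300),interpolation=2)]); cv2.imwrite("pics/v9.png",i)
```

```text
shift mm [ 39.7   2.5 151.7] turn 0.12 pos [ 0.5435 -0.0347  0.2606] F [ 0.7 -0.2  0.1] t 13.8 w 0.0853
[260.06304319 144.50172219] [259.1238679  136.07314703]
```

View pics/v9.png

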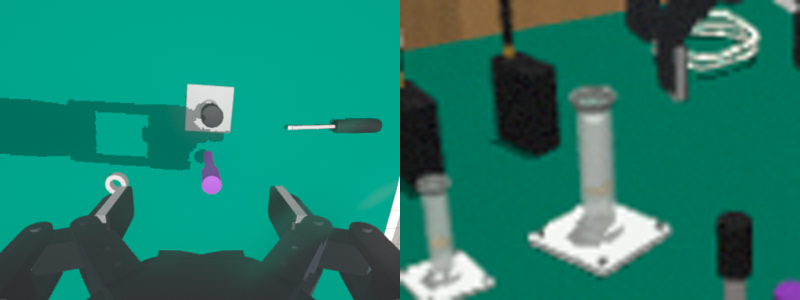

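Slug B is inside the tube (the gripper and bench are clear of it). The wrist view shows the black handle at about (268,146) in the grey block, with the purple rod separate at (270,235). I measure the handle and holder now.

Run:
```python
from h import *
a=cv2.imread("pics/w9.png"); T=np.load("pics/w9.npy")
x0,y0,x1,y1=235,105,302,175; c=a[y0:y1,x0:x1].astype(int)
for t in(55,70,85):
    m=((c.max(2)<t)&(np.ptp(c,axis=2)<16)).astype(np.uint8); m=cv2.morphologyEx(m,cv2.MORPH_OPEN,np.ones((5,5),np.uint8))
    cn=max(cv2.findContours(m,0,2)[0],key=cv2.contourArea); (u,v),r=cv2.minEnclosingCircle(cn); print(t,u+x0,v+y0,r,cv2.boundingRect(cn),onz("wrist",(u+x0,v+y0),.14,T))
h=cv2.HoughCircles(cv2.cvtColor(a[y0:y1,x0:x1],6),3,1.5,4,param1=80,param2=15,minRadius=11,maxRadius=19)
for q in h[0][:4]: u=q[:2]+[x0,y0]; print("circ",u,q[2],onz("wrist",u,.15,T).round(4))
m=((np.ptp(c,axis=2)<16)).astype(np.uint8); cn=max(cv2.findContours(m,0,2)[0],key=cv2.contourArea); R=cv2.minAreaRect(cv2.convexHull(cn)); q=np.array(R[0])+[x0,y0]; print("block",q,R[1:],onz("wrist",q,.05,T))
b=cv2.imread("pics/side0.png")[190:217,243:262].astype(int); m=(b.max(2)<60).astype(np.uint8); n,l,s,k=cv2.connectedComponentsWithStats(m); i=1+np.argmax(s[1:,4]); k=k[i]+[243,190]; print("side",k,s[i],onz("side",k,.1275),"px r per 13mm",13/1e3*291/(.4022-.15))
```

```text
Traceback (most recent call last):
ValueError: max() iterable argument is empty
```

Run:
```python
from h import *
a=cv2.imread("pics/w9.png"); T=np.load("pics/w9.npy")
x0,y0,x1,y1=235,105,302,175; c=a[y0:y1,x0:x1].astype(int)
print(a[146,235:302:5].tolist())
for t in(80,95,110):
    m=((c.max(2)<t)&(np.ptp(c,axis=2)<25)).astype(np.uint8); m=cv2.morphologyEx(m,cv2.MORPH_OPEN,np.ones((5,5),np.uint8))
    cs=cv2.findContours(m,0,2)[0]
    if not cs: continue
    cn=max(cs,key=cv2.contourArea); (u,v),r=cv2.minEnclosingCircle(cn); print(t,u+x0,v+y0,r,cv2.boundingRect(cn),onz("wrist",(u+x0,v+y0),.14,T))
h=cv2.HoughCircles(cv2.cvtColor(a[y0:y1,x0:x1],6),3,1.5,4,param1=80,param2=12,minRadius=11,maxRadius=19)
for q in ([] if h is None else h[0][:4]): u=q[:2]+[x0,y0]; print("circ",u,q[2],onz("wrist",u,.15,T).round(4))
m=((np.ptp(c,axis=2)<25)).astype(np.uint8); cn=max(cv2.findContours(m,0,2)[0],key=cv2.contourArea); R=cv2.minAreaRect(cv2.convexHull(cn)); q=np.array(R[0])+[x0,y0]; print("block",q,R[1:],onz("wrist",q,.05,T))
b=cv2.imread("pics/side0.png")[190:217,243:262].astype(int); m=(b.max(2)<60).astype(np.uint8); n,l,s,k=cv2.connectedComponentsWithStats(m); i=1+np.argmax(s[1:,4]); k=k[i]+[243,190]; print("side",k,s[i],onz("side",k,.1275))
```

```text
[[100, 117, 28], [141, 143, 139], [141, 143, 138], [143, 145, 139], [142, 144, 138], [100, 99, 95], [102, 102, 98], [105, 105, 100], [104, 103, 99], [103, 103, 98], [146, 148, 142], [219, 221, 217], [220, 221, 220], [144, 169, 0]]
95 261.0 151.5 3.201662063598633 (24, 44, 5, 6) [ 0.54748896 -0.00128921  0.14      ]
110 270.0538444519043 147.1923065185547 15.456538200378418 (22, 28, 28, 30) [0.55561773 0.00260704 0.14      ]
circ [270.25 146.25] 14.75 [0.5553 0.0045 0.15  ]
circ [262.75 149.25] 18.05 [0.5488 0.0019 0.15  ]
circ [267.25 140.25] 13.1 [0.5527 0.0097 0.15  ]
circ [250.75 120.75] 12.95 [0.5385 0.0261 0.15  ]
block [267.07587433 138.78599167] ((59.508888244628906, 58.44845199584961), 3.5763344764709473) [0.55604275 0.00280397 0.05      ]
side [253.07638889 201.05555556] [  6   3   9  17 144] [ 5.54080647e-01 -3.97839993e-04  1.27500000e-01]
```

Emit:
step_arm(
  moves=[
    [[0,38,12,0,0],[0,38,12,40,0],[0,38,12,80,0],[0,38,12,115,0],[0,38,12,135,0]],
  ],
)

```text
t: 14.3
eef_pos: [0.5538, 0.0031, 0.1227]
tool_rot: [-2.217, -2.221, 0.005]
contact_force: [-0.5, 1.0, 0.3]
grip_width: 0.0854
```

Run:
```python
from h import *
go([.555,.0035,.109])
```

```text
shift mm [ 0.4  1.3 13.7] turn 0.1 pos [0.5538 0.0031 0.1227] F [-0.5  1.   0.3] t 14.3 w 0.0854
```

Emit:
step_arm(
  moves=[
    [[0,0,1,15,0],[0,0,1,15,0],[0.4,0,1,15,0],[0.6,0,1,15,0],[0.9,0,1,15,0]],
  ],
  newtons=80,
)

```text
t: 14.8
eef_pos: [0.5571, 0.0021, 0.1118]
tool_rot: [2.22, 2.221, 0.003]
contact_force: [1.1, 0.8, 1.7]
grip_width: 0.0439
```

Emit:
step_arm(
  moves=[
    [[1,0,0,0,0],[1,0,0,0,0],[1,0,0,0,0],[1,0,0,0,0],[1,0,0,0,0]],
  ],
)

```text
t: 15.3
eef_pos: [0.5568, 0.002, 0.1116]
tool_rot: [2.221, 2.221, 0.001]
contact_force: [-1.2, 0.2, 6.1]
grip_width: 0.0244
```

Emit:
step_arm(
  moves=[
    [[1,0,0,-10,0],[1,0,0,-40,0],[1,0,0,-80,0],[1,0,0,-120,0],[1,0,0,-165,0]],
  ],
)

```text
t: 15.8
eef_pos: [0.5557, 0.002, 0.2768]
tool_rot: [-2.221, -2.22, 0.002]
contact_force: [0.9, -0.4, -1.0]
grip_width: 0.0244
```

Emit:
step_arm(
  moves=[
    [[1,0,0,0,0],[1,50,-3,0,0],[1,100,-5,0,0],[1,140,-8,0,0],[1,140,-8,0,0]],
  ],
)

```text
t: 16.3
eef_pos: [0.5474, 0.1463, 0.2746]
tool_rot: [-2.214, -2.225, -0.0]
contact_force: [0.6, -0.4, -2.7]
grip_width: 0.0239
```

Run:
```python
from h import *
snap("side","s10"); a=snap("wrist","w10"); b=cv2.imread("pics/s10.png"); go([.5455,.2515,.27]); p=proj("side",arm.read_state()["eef_pos"]); q=proj("side",np.array(arm.read_state()["eef_pos"])-[0,0,.1016]); print(p,q)
for v in range(int(p[1])-4,int(q[1])+6,4):
    r=b[v,int(p[0])-15:int(p[0])+16].astype(int); k=np.where(np.ptp(r,axis=1)<28)[0]; print(v,(k.min()+int(p[0])-15,k.max()+int(p[0])-15) if len(k) else None)
cv2.imwrite("pics/v10.png",cv2.resize(np.hstack([b[60:240,150:330],a[150:330,166:346,::-1]]),(800,400)))
```

```text
shift mm [109.   -2.2   4.7] turn 0.12 pos [0.5479 0.1425 0.2748] F [ 0.9 -0.2 -0.5] t 16.4 w 0.0246
[229.9446829  136.33721846] [231.03322926 167.24608474]
132 (np.int64(221), np.int64(237))
136 (np.int64(222), np.int64(235))
140 (np.int64(227), np.int64(231))
144 (np.int64(227), np.int64(242))
148 (np.int64(227), np.int64(244))
152 (np.int64(227), np.int64(236))
156 (np.int64(228), np.int64(244))
160 (np.int64(228), np.int64(231))
164 (np.int64(214), np.int64(232))
168 (np.int64(215), np.int64(230))
172 (np.int64(215), np.int64(221))
```

View pics/v10.png

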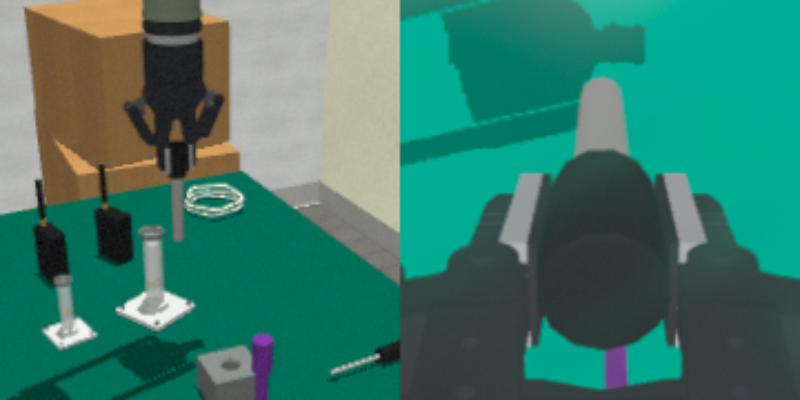

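Run:
```python
from h import *
T=np.load("pics/w10.npy"); s=np.array([.5479,.1425,.2748])
c=np.linalg.inv(T)[:3,3]; s2=c-[-.00204,.0669,.1415]; print("tcp from cam",s2)
print("handle top",onz("wrist",(256.9,282.8),s2[2]+.0384,T)-s2,"foot edge",onz("wrist",(256.9,184.7),s2[2]-.1016,T)-s2)
```

```text
tcp from cam [0.54984755 0.14318572 0.27621698]
handle top [-0.00193708  0.00132999  0.0384    ] foot edge [-0.00212257  0.00809943 -0.1016    ]
```

Emit:
step_arm(
  moves=[
    [[1,50,-2.5,0,0],[1,90,-2.5,0,0],[1,108,-2.5,0,0],[1,108,-2.5,0,0],[1,108,-2.5,0,0]],
  ],
)

```text
t: 16.9
eef_pos: [0.5461, 0.2485, 0.2752]
tool_rot: [2.222, 2.22, -0.003]
contact_force: [-0.1, -0.5, -2.0]
grip_width: 0.0243
```

Run:
```python
from h import *
a=snap("wrist","w11"); go([.545,.2505,.24]); T=np.load("pics/w11.npy"); print(proj("wrist",[.545,.2515,.143],T))
```

```text
shift mm [ 2.3 -1.1 35.4] turn -0.08 pos [0.5461 0.2482 0.2754] F [-0.7  0.1 -1.9] t 16.95 w 0.0243
[255.58978509 181.15031363]
```

Emit:
step_arm(
  moves=[
    [[1,2,-1,0,0],[1,2,-1,10,0],[1,2,-1,20,0],[1,2,-1,30,0],[1,2,-1,35,0]],
  ],
)

```text
t: 17.45
eef_pos: [0.5443, 0.2515, 0.2387]
tool_rot: [-2.221, -2.221, 0.004]
contact_force: [-0.9, 0.9, -1.3]
grip_width: 0.0248
```

Emit:
step_arm(
  moves=[
    [[1,0,0,2,0],[1,0,0,4,0],[1,0,0,6,0],[1,0,0,8,0],[1,0,0,10,0]],
  ],
)

```text
t: 17.95
eef_pos: [0.5451, 0.2521, 0.2308]
tool_rot: [2.221, 2.221, 0.001]
contact_force: [0.2, 0.1, -1.3]
grip_width: 0.0243
```

Emit:
step_arm(
  moves=[
    [[1,0,0,2,0],[1,0,0,4,0],[1,0,0,6,0],[1,0,0,8,0],[1,0,0,10,0]],
  ],
)

```text
t: 18.45
eef_pos: [0.5452, 0.2521, 0.2214]
tool_rot: [2.221, 2.221, 0.002]
contact_force: [-1.2, -0.1, 2.7]
grip_width: 0.0247
```

Emit:
step_arm(
  moves=[
    [[1,0,0,2,0],[1,0,0,4,0],[1,0,0,6,0],[1,0,0,8,0],[1,0,0,10,0]],
  ],
)

```text
t: 18.95
eef_pos: [0.5451, 0.252, 0.2106]
tool_rot: [2.221, 2.221, 0.001]
contact_force: [0.2, 0.6, 2.5]
grip_width: 0.0246
```

Emit:
step_arm(
  moves=[
    [[1,0,0,1.5,0],[1,0,0,3,0],[1,0,0,4.5,0],[1,0,0,6,0],[1,0,0,7.5,0]],
  ],
)

```text
t: 19.45
eef_pos: [0.545, 0.252, 0.2031]
tool_rot: [2.221, 2.221, 0.0]
contact_force: [0.9, 1.3, 2.4]
grip_width: 0.0241
```

Emit:
step_arm(
  moves=[
    [[1,0,0,0.5,0],[1,0,0,1,0],[1,0,0,1.5,0],[1,0,0,2,0],[1,0,0,2.5,0]],
  ],
)

```text
t: 19.95
eef_pos: [0.545, 0.252, 0.2007]
tool_rot: [2.221, 2.222, 0.0]
contact_force: [-0.6, 0.5, 3.0]
grip_width: 0.0245
```

Emit:
step_arm(
  moves=[
    [[1,0,0,0.4,0],[1,0,0,0.8,0],[1,0,0,1.2,0],[1,0,0,1.6,0],[1,0,0,2,0]],
  ],
)

```text
t: 20.45
eef_pos: [0.545, 0.252, 0.1986]
tool_rot: [-2.221, -2.221, -0.0]
contact_force: [0.6, -0.9, 3.1]
grip_width: 0.0241
```

Emit:
step_arm(
  moves=[
    [[1,0,0,0.3,0],[1,0,0,0.6,0],[1,0,0,0.9,0],[1,0,0,1.2,0],[1,0,0,1.5,0]],
  ],
)

```text
t: 20.95
eef_pos: [0.545, 0.252, 0.1971]
tool_rot: [-2.221, -2.221, -0.0]
contact_force: [0.7, 0.3, 2.0]
grip_width: 0.0242
```

Emit:
step_arm(
  moves=[
    [[1,0,0,0.3,0],[1,0,0,0.6,0],[1,0,0,0.9,0],[1,0,0,1.2,0],[1,0,0,1.5,0]],
  ],
)

```text
t: 21.45
eef_pos: [0.5449, 0.252, 0.1957]
tool_rot: [-2.221, -2.221, -0.0]
contact_force: [-0.3, 0.0, 2.5]
grip_width: 0.0247
```

Emit:
step_arm(
  moves=[
    [[1,0,0,0.3,0],[1,0,0,0.6,0],[1,0,0,0.9,0],[1,0,0,1.2,0],[1,0,0,1.5,0]],
  ],
)

```text
t: 21.95
eef_pos: [0.545, 0.252, 0.1941]
tool_rot: [-2.221, -2.222, -0.0]
contact_force: [0.4, 0.0, 2.7]
grip_width: 0.0246
```

Emit:
step_arm(
  moves=[
    [[1,0,0,0.3,0],[1,0,0,0.6,0],[1,0,0,0.9,0],[1,0,0,1.2,0],[1,0,0,1.5,0]],
  ],
)

```text
t: 22.45
eef_pos: [0.5449, 0.252, 0.1926]
tool_rot: [-2.221, -2.221, -0.0]
contact_force: [-0.7, 1.0, 3.5]
grip_width: 0.0245
```

Emit:
step_arm(
  moves=[
    [[1,0,0,0.3,0],[1,0,0,0.6,0],[1,0,0,0.9,0],[1,0,0,1.2,0],[1,0,0,1.5,0]],
  ],
)

```text
t: 22.95
eef_pos: [0.5451, 0.2521, 0.1917]
tool_rot: [2.221, 2.221, 0.001]
contact_force: [0.0, 1.4, 5.8]
grip_width: 0.0242
```

Force is rising and the travel lags the command, so the stop is reached. I add pressure in small steps.

Emit:
step_arm(
  moves=[
    [[1,0,0,0.2,0],[1,0,0,0.4,0],[1,0,0,0.6,0],[1,0,0,0.6,0],[1,0,0,0.6,0]],
  ],
)

```text
t: 23.45
eef_pos: [0.5453, 0.2522, 0.1917]
tool_rot: [2.221, 2.221, 0.003]
contact_force: [-0.6, -0.5, 7.7]
grip_width: 0.0245
```

Emit:
step_arm(
  moves=[
    [[1,0,0,0.4,0],[1,0,0,0.8,0],[1,0,0,1.2,0],[1,0,0,1.4,0],[1,0,0,1.4,0]],
  ],
)

```text
t: 23.95
eef_pos: [0.5459, 0.2525, 0.1916]
tool_rot: [2.22, 2.22, 0.006]
contact_force: [-1.2, -0.1, 12.0]
grip_width: 0.0241
```

Adding 1.2 mm more, then holding for over half a second.

Emit:
step_arm(
  moves=[
    [[1,0,0,0.4,0],[1,0,0,0.8,0],[1,0,0,1.2,0],[1,0,0,1.2,0],[1,0,0,1.2,0]],
  ],
)

```text
t: 24.45
eef_pos: [0.546, 0.2526, 0.1914]
tool_rot: [2.22, 2.22, 0.008]
contact_force: [-1.2, -0.2, 17.1]
grip_width: 0.0242
```

Emit:
step_arm(
  moves=[
    [[1,0,0,0,0],[1,0,0,0,0],[1,0,0,0,0],[1,0,0,0,0],[1,0,0,0,0]],
  ],
)

```text
t: 24.95
eef_pos: [0.546, 0.2526, 0.1914]
tool_rot: [2.22, 2.22, 0.008]
contact_force: [-0.8, -0.3, 16.0]
grip_width: 0.0241
```

Emit:
step_arm(
  moves=[
    [[1,0,0,0,0],[1,0,0,0,0],[1,0,0,0,0],[1,0,0,0,0],[1,0,0,0,0]],
  ],
)

```text
t: 25.45
eef_pos: [0.546, 0.2526, 0.1914]
tool_rot: [2.22, 2.22, 0.008]
contact_force: [-1.3, 0.6, 16.3]
grip_width: 0.0244
```

Pressed at about 16–18 N for a full second at a constant height, with the foot 53 mm below the mouth (within 45–57). Withdrawing.

Emit:
step_arm(
  moves=[
    [[1,0,0,-8,0],[1,0,0,-25,0],[1,0,0,-45,0],[1,0,0,-70,0],[1,0,0,-90,0]],
  ],
)

```text
t: 25.95
eef_pos: [0.5445, 0.2518, 0.2779]
tool_rot: [-2.221, -2.221, 0.003]
contact_force: [0.6, 0.4, -2.0]
grip_width: 0.0249
```

Emit:
step_arm(
  moves=[
    [[1,0,0,0,0],[1,-50,2,0,0],[1,-100,4,0,0],[1,-150,7,0,0],[1,-200,9,0,0]],
  ],
)

```text
t: 26.45
eef_pos: [0.5528, 0.0505, 0.2757]
tool_rot: [-2.219, -2.221, 0.004]
contact_force: [0.8, -0.3, -1.9]
grip_width: 0.0242
```

Emit:
step_arm(
  moves=[
    [[1,-48,3,0,0],[1,-48,3,0,0],[1,-48,3,0,0],[1,-48,3,0,0],[1,-48,3,0,0]],
  ],
)

```text
t: 26.95
eef_pos: [0.5567, 0.0055, 0.2773]
tool_rot: [-2.218, -2.223, 0.001]
contact_force: [0.0, -0.0, -0.8]
grip_width: 0.0244
```

Run:
```python
from h import *
a=snap("wrist","w12"); go([.5565,.002,.1125])
```

```text
shift mm [ -3.6  -0.2 165. ] turn 0.12 pos [0.5568 0.0055 0.2775] F [-0.3 -0.1 -1.1] t 27.0 w 0.0243
```

Emit:
step_arm(
  moves=[
    [[1,-3.5,0,20,0],[1,-3.5,0,50,0],[1,-3.5,0,80,0],[1,-3.5,0,105,0],[1,-3.5,0,115,0]],
  ],
)

```text
t: 27.5
eef_pos: [0.5554, 0.0018, 0.1604]
tool_rot: [-2.217, -2.221, 0.005]
contact_force: [-0.0, 0.2, -0.9]
grip_width: 0.0244
```

Emit:
step_arm(
  moves=[
    [[1,0,0,0,0],[1,0,0,0,0],[1,0,0,0,0],[1,0,0,0,0],[1,0,0,0,0]],
  ],
)

```text
t: 28.0
eef_pos: [0.5574, 0.0007, 0.1638]
tool_rot: [2.221, 2.221, 0.002]
contact_force: [0.6, 0.5, -2.1]
grip_width: 0.0244
```

Adjusting by 1 mm in each axis, then inserting gently.

Emit:
step_arm(
  moves=[
    [[1,1.2,-0.8,5,0],[1,1.2,-0.8,14,0],[1,1.2,-0.8,22,0],[1,1.2,-0.8,30,0],[1,1.2,-0.8,36,0]],
  ],
)

```text
t: 28.5
eef_pos: [0.5557, 0.0019, 0.1257]
tool_rot: [-2.221, -2.221, 0.002]
contact_force: [-0.3, 0.1, -1.7]
grip_width: 0.0242
```

Emit:
step_arm(
  moves=[
    [[1,0,0,3,0],[1,0,0,6,0],[1,0,0,9,0],[1,0,0,11,0],[1,0,0,12,0]],
  ],
)

```text
t: 29.0
eef_pos: [0.5561, 0.0019, 0.1148]
tool_rot: [-2.221, -2.221, -0.0]
contact_force: [-0.1, -0.6, -1.7]
grip_width: 0.0243
```

Emit:
step_arm(
  moves=[
    [[1,0,0,0.8,0],[1,0,0,1.6,0],[1,0,0,2.4,0],[1,0,0,3,0],[1,0,0,3.4,0]],
  ],
)

```text
t: 29.5
eef_pos: [0.5562, 0.0019, 0.1117]
tool_rot: [2.221, 2.221, 0.0]
contact_force: [-0.3, 1.2, 1.4]
grip_width: 0.0249
```

On the floor (force turned upward at the original height, 0.1117 m). Releasing and rising.

Emit:
step_arm(
  moves=[
    [[0.7,0,0,0,0],[0.5,0,0,0,0],[0.2,0,0,0,0],[0,0,0,0,0],[0,0,0,0,0]],
  ],
)

```text
t: 30.0
eef_pos: [0.5562, 0.0019, 0.1116]
tool_rot: [2.221, 2.221, 0.0]
contact_force: [0.1, 0.3, -0.5]
grip_width: 0.0814
```

Emit:
step_arm(
  moves=[
    [[0,0,0,-15,0],[0,0,0,-50,0],[0,0,0,-100,0],[0,0,0,-150,0],[0,0,0,-150,0]],
  ],
)

```text
t: 30.5
eef_pos: [0.5598, 0.0019, 0.2693]
tool_rot: [2.213, 2.214, 0.017]
contact_force: [0.2, 0.0, 0.2]
grip_width: 0.0852
```

Emit:
step_arm(
  moves=[
    [[0,-40,0,0,0],[0,-40,0,0,0],[0,-40,0,0,0],[0,-40,0,0,0],[0,-40,0,0,0]],
  ],
)

```text
t: 31.0
eef_pos: [0.5561, -0.0374, 0.2612]
tool_rot: [-2.22, -2.222, 0.0]
contact_force: [-0.1, -0.7, 0.1]
grip_width: 0.085
```

Run:
```python
from h import *
a=snap("wrist","w13"); s=snap("side","s13"); go([.5,0,.3])
T=np.load("pics/w13.npy"); a=cv2.imread("pics/w13.png"); p=proj("wrist",[.5555,.0035,.14],T); print(p)
u,v=p.astype(int); c=a[v-35:v+35,u-35:u+35].astype(int)
m=((c.max(2)<115)&(np.ptp(c,axis=2)<25)).astype(np.uint8); m=cv2.morphologyEx(m,2,np.ones((5,5),np.uint8)); cn=max(cv2.findContours(m,0,2)[0],key=cv2.contourArea); (x,y),r=cv2.minEnclosingCircle(cn); print("handle",x+u-35,y+v-35,r,onz("wrist",(x+u-35,y+v-35),.14,T))
s0=cv2.imread("pics/side0.png"); s1=cv2.imread("pics/s13.png")
d=(cv2.absdiff(s0,s1).max(2)>50).astype(np.uint8)
n,l,st,ce=cv2.connectedComponentsWithStats(cv2.morphologyEx(d,cv2.MORPH_CLOSE,np.ones((3,3))))
for q in st[1:]:
    if q[4]>15: print(q)
for f in("side0","s13"):
    i=cv2.imread(f"pics/{f}.png"); b=i[190:217,243:262].astype(int); m=(b.max(2)<60).astype(np.uint8); n,l,q,k=cv2.connectedComponentsWithStats(m); j=1+np.argmax(q[1:,4]); print(f,k[j]+[243,190],q[j]); print(i[162:206:3,219].tolist())
```

```text
shift mm [ 37.5 -56.1 -38.6] turn 0.05 pos [ 0.5561 -0.0375  0.2613] F [-0.3 -0.8  0.4] t 31.1 w 0.0854
[256.0417518  143.01286029]
handle 255.83333206176758 144.5 15.284442901611328 [0.55531192 0.00217006 0.14      ]
[   64     0   226   165 13119]
[ 33  29  29  54 473]
[50 63 11 10 53]
[48 73 12 14 59]
[  16   89   98  220 6742]
[33 94  9  5 17]
[  0 132  13 100 721]
[ 83 176  42  23 271]
[244 226  12   6  40]
[   0  243   71   84 2489]
[ 34 246  11   5  22]
[ 19 249  13   4  17]
[310 260   9  15 109]
[267 311  10  17 144]
side0 [253.07638889 201.05555556] [  6   3   9  17 144]
[[97, 98, 95], [131, 140, 114], [126, 126, 117], [156, 163, 146], [153, 162, 147], [153, 160, 144], [157, 165, 149], [152, 160, 146], [128, 154, 159], [147, 153, 148], [170, 174, 170], [161, 166, 161], [152, 157, 152], [177, 183, 178], [210, 215, 210]]
s13 [253.02112676 201.05633803] [  6   3   9  17 142]
[[100, 104, 100], [137, 147, 120], [131, 134, 126], [164, 168, 155], [165, 169, 157], [201, 207, 199], [165, 172, 166], [168, 170, 167], [166, 170, 166], [168, 172, 166], [167, 169, 164], [139, 155, 159], [157, 161, 159], [187, 192, 187], [219, 222, 219]]
```

```bash
python3 -c "
from workcell import order; print(order.hand_in())"
```

```text
the job is handed in; nothing more can be done
None
```

Both slugs are in the large tube, pressed down onto the stop with the black-handled rod, and the rod is back in its holder. I handed in at about 31 s of the 72 s allowed.

- **Pressing:** the ring dragged steadily at about 5 N. The slugs then stopped hard with the rod's foot about 53 mm below the mouth, within the 45–57 mm allowed. I held there for over 1 s at a wrist reading of 16–17 N, which is about 18 N on the slugs with the rod's weight included. That is a little above the suggested 15 N, but within the 10–30 N limits.
- **Rod:** the handle is within about 1.5 mm of where it stood at the start in the wrist view, and at the same pixel in the side view.
- **Tube:** the brass ring now sits lower, and a bright edge shows inside where the top of the upper slug should be.
- **Other things on the bench:** comparing side pictures from the start and the end, the spots where the slugs stood changed. So did the areas of the arm and its shadow, and a small patch on the holder that I took to be shadow. No bystander moved.

One measurement disagreed: a wrist picture taken before the second slug went in put the mouth about 5 mm off in y, because the arm was still moving. A picture taken at rest agreed, and I used that one. The finger opening also read about 2 mm under the true sizes throughout, which had no effect. I had reached the 12-picture limit, so the final checks were made by measurement and not by looking at a picture.

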